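# Open a screw-top jar of kiln cones braced in the bench block

### The arm

A 6-joint arm with a two-finger parallel gripper is mounted at the origin on the work surface. World frame = base frame: x ahead of the robot, y to its left, z up, the work surface at z = 0. Lengths are in m, angles in rad, forces in N, time in s.
With the tool pointing down it reaches from about 0.35 to 0.925 m from the base axis. Payload 6.4 kg.
Tool frame: the origin (TCP) lies at the very end of the fingers, on their centre line; the grasp point (between the pads) lies 19 mm behind it; z points along the fingers, x is the direction in which the jaws open and shut, and the axes are right-handed (so a half turn about z gives the same grasp; the last joint's range is limited). The gripper opens to 85 mm and grips with 20 to 120 N. Pads are 22 mm wide; open, the fingers measure 114 mm over their backs; the gripper's body (76 mm by 85 mm) begins 54 mm behind the grasp point. The pads swing forward as they close: fully open they stand 13 mm farther back than shut.
Start: joints at [1.033, 0.245, 1.558, -0, 1.339, -0.174], TCP at [0.231, 0.607, 0.231] pointing down, gripper open.
Joint ranges: [-3.13, 3.13], [-1.02, 2.26], [0.13, 2.54], [-0.95, 4.09], [0.21, 2.88], [-2.74, 2.74]. Speed limits (rad/s): [2.57, 2.57, 3.14, 3.14, 3.14, 3.14].

### API

Orientations are given as a rotation vector (axis times angle).
In Python, from bench import bot gives the robot as it stands.
- The arm moves only by the shell command python3 -m crank 'ROWS' [OPENING]. ROWS is JSON, one flat list of numbers, 4 for each row, row after row: the shift along the tool's x, y, z in mm, then the turn about the tool's z in rad. In form: [x, y, z, twist, x, y, z, twist, ...]. A call has 1 to 10 rows; each row shifts and turns the commanded pose from where the row before left it, along the tool's axes as they then stand; what a row does not reach is not made up. A row lasts 1/12 s, in which the tool goes at most 41.7 mm and 7.16 degrees, less where a joint would pass 70% of its speed; a pose out of reach is approached as far as the arm can. A call is refused whole if a number of a shift passes 41.7 or a number of a turn 0.125, either way. A call with a gripper value outside its range is refused whole. OPENING is the closure in counts, from 0 (fully open) to 255 (shut), set as the call begins (- or left out, the last holds). The fingers move at their own pace and stop on an object; the grip force is fixed at half the most. Time passes only in rows, so rows that do not move let the fingers close. It gives the time, the measured TCP pose, the force and the opening at its end, in the units of the state.
- bot.state(): the state, without advancing time (a new reading comes with each control period).
- bot.grab_frame(name): name is "scene" or "top" or "wrist"; returns a dict with "color" (400x640x3 uint8, blue, green, red), "intrinsics" (3x3 intrinsics, pixels), "T" (4x4, takes a point from camera to world coordinates); the wrist camera has in their place "T_tool_cam" (4x4, takes a point from camera to tool coordinates, whose origin is the TCP and whose axes are the tool frame's). Camera axes: x right, y down, z forward; pixel columns grow to the right and rows downward; lengths in m; the calibration is good to about 2 mm. A picture is of the moment at which its call begins: read the wrist's pose just before it. There is no depth.
- bot.hand_in(): hands the job in, once; it reports no verdict.
The state is a dict: "clock": time; "joints": joint angles; "qd": joint speeds; "effort": joint torques, N m; "eef_pos": TCP position; "tool_rot": TCP orientation; "force": force on the tool from outside, world axes, zero at the start; "ft_torque": the same for the moment, N m; "gripper_width": opening from 0.0 (shut) to 1.0 (fully open).
Only numpy, scipy, OpenCV 4.12 (cv2) and the standard library are available. Lean on these libraries where they do the work, as an engineer would, in place of code of your own. Each camera call takes 0.05 s, during which the arm holds its last target.

### The job

Lower the square jar gently, cap still on and without dropping it, all the way down into the square pocket of the wooden bench block so that it cannot turn, then unscrew its tight cap anticlockwise until the threads let go, and lift the cap straight off. Stop there and finish while still holding the cap in the gripper, level and right over the open mouth, about 2 cm above it, with the jar left fully down in its pocket. Leave the tub, the bowl and the brush where they are.

Things in the scene. Friction and masses are not known exactly. Their poses are not given: they have to be found in the camera images.
- jar: White plastic jar, 0.3 to 0.5 kg with its cap: square body 56 mm wide with a chamfered foot, shoulder 62 mm above its underside, round neck 42 mm across, open mouth 86 mm above its underside. Origin: centre of its underside; z up, x and y across the flats. It stands on the bench at the start. Three thread runs 120 degrees apart on the neck hold three lugs inside the cap (right-handed).
- cap: Grey ribbed screw cap, a cup turned over: 60 mm outside diameter, 24 mm tall, 60 g. Origin: centre of its open lower edge, z up; while tight it is on the jar's axis, its x along the jar's x, its lower edge 67 mm and its top 91 mm above the jar's underside, 5 mm clear of the shoulder, and it can carry the jar. About 0.5 Nm turns it, so grip firmly; after some 45 degrees it is loose.
- cap_top (a point): Centre of the cap's flat top. Unscrewing: anticlockwise from above, level for 8 degrees, then it climbs 0.8 mm per 10 degrees and is free some 65 degrees after tight (relative to the jar), 4 mm up; turning 90 is safe and covers slack. Turned past 105 and not raised, its lugs catch under the next threads. Free, its edge must rise 15 mm more to reach the mouth's level.
- jar_mouth (a point): Centre of the jar's open mouth, at the level of its rim, 86 mm above the jar's underside (hidden under the cap at first). A black rubber gasket ring on the rim stays on the jar.
- block: Wooden jar block screwed to the bench, 92 mm (its x) by 156 mm (its y), 42 mm tall, with one square pocket and two empty 14 mm brush holes at its +y end. Origin: centre of its underside. The pocket is 59 mm square, sides along the block's x and y, centred 24 mm from the block's centre towards -y, 34 mm deep. The jar fits at any quarter turn with 1.5 mm play a side and can twist 3 degrees either way.
- pocket_floor (a point): Centre of the pocket's floor, 8 mm above the bench; axes as the block's. With the jar seated, its shoulder is 70 mm, the cap's lower edge 75 mm, the cap's top 99 mm and the mouth 94 mm above the bench.
- tub: Bystander: round white lidded tub, 87 mm across, 97 mm tall. Origin: centre of its underside.
- bowl: Bystander: clay bowl, 110 mm across, 45 mm tall. Origin: centre of its underside.
- brush: Bystander: thick glaze brush lying flat, 162 mm long along its x, 20 mm wide, 14 mm tall. Origin: under it, 100 mm from the handle's end.
There are look-alikes about, which are no part of the job. What is shaped like the jar but red is not meant.

How it is judged:
On the way, in this order (a step that is already met when the one before it is completed fails the run):
1. the jar stands fully down in the pocket with its cap still screwed on (horizontal distance between jar and pocket_floor below 0.006 m and z of jar in the frame of pocket_floor below 0.004 m and angle between jar's own z axis and vertical below 0.08 rad and z of cap in the frame of jar below 0.0705 m and angle between the x axis of cap and the x axis of jar, either way round below 0.45 rad), for 0.2 s.
2. the cap is turned more than 50 degrees while it is on the neck of the jar in the pocket (horizontal distance between jar and pocket_floor below 0.006 m and z of jar in the frame of pocket_floor below 0.004 m and angle between jar's own z axis and vertical below 0.08 rad and angle between the x axis of cap and the x axis of jar, either way round above 0.87 rad and z of cap in the frame of jar below 0.085 m), for 0.05 s.
At the end, for the whole second after the job is handed in: Jar upright and still in the pocket (underside within 4 mm of its floor, axis within 6 mm of its centre); cap held by the fingers alone, clear of the jar, at rest, level within 8 degrees, centred within 15 mm over the mouth, its lower edge 5 to 45 mm above the rim (horizontal distance between jar and pocket_floor below 0.006 m and z of jar in the frame of pocket_floor below 0.004 m and angle between jar's own z axis and vertical below 0.08 rad and linear speed of each of jar, cap below 0.02 m/s and z of cap in the frame of jar_mouth between 0.005 and 0.045 m and horizontal distance between cap and jar_mouth below 0.015 m and angle between cap's own z axis and vertical below 0.15 rad and contact force between cap and the fingers above 2 N and contact force between cap and jar below 0.2 N and contact force between each of the arm, the fingers and jar below 0.5 N); the arm keeps its last pose, push and grip.
It fails at once if the round lidded tub is pushed more than 3 cm (distance of tub from where it was at the start of the episode above 0.03 m).
It fails at once if the clay bowl is pushed more than 3 cm (distance of bowl from where it was at the start of the episode above 0.03 m).
It fails at once if the brush is pushed more than 3 cm (distance of brush from where it was at the start of the episode above 0.03 m).
It fails at once if the jar is tipped over (angle between jar's own z axis and vertical above 0.5 rad).
It fails at once if the jar is dropped into the pocket (falls over about 1 cm) (linear speed of jar above 0.4 m/s and horizontal distance between jar and pocket_floor below 0.015 m and z of jar in the frame of pocket_floor below 0.034 m).
It also fails if it takes over 54 s, if anything falls off the work surface, if the arm or the gripper's body presses on something with over 40 N, if the wrist force passes 120 N, or if a joint passes its speed limit or range.

## Working session

There is one attempt and no reset: what is moved stays moved. The work goes in short steps, Python scripts to look and compute and a shell command to move; the robot and the scene stay as the last step left them, time stands still between calls to the robot, and variables do not carry over. Pictures are saved under pics/ and viewed, and the job is handed in when it is done.

```bash
ls; mkdir -p pics; python3 - <<'E'
from bench import bot
import cv2,numpy as np
np.set_printoptions(precision=4,suppress=True)
print(bot.state())
for n in ["scene","top","wrist"]:
    f=bot.grab_frame(n); cv2.imwrite(f"pics/{n}0.png",f["color"]); print(n,f["intrinsics"],f.get("T",f.get("T_tool_cam")))
E
```

```text
pics
{'clock': 0.0, 'joints': array([ 1.0329,  0.2458,  1.559 , -0.    ,  1.3387, -0.1741]), 'qd': array([ 0.0012,  0.0004,  0.0005,  0.0019,  0.0008, -0.0017]), 'effort': array([  0.0011, -42.951 , -32.6125,  -0.0001,   0.0055,  -0.    ]), 'eef_pos': array([0.231 , 0.607 , 0.2302]), 'tool_rot': array([ 2.5859,  1.7825, -0.0028]), 'force': array([-0.2465, -0.6021,  0.5798]), 'ft_torque': array([0.0363, 0.0365, 0.0201]), 'gripper_width': 1.0017260699575352}
scene [[451.956    0.     323.5678]
 [  0.     451.956  196.8308]
 [  0.       0.       1.    ]] [[-0.8559  0.3388 -0.3906  1.1377]
 [ 0.5167  0.5328 -0.6702  0.9369]
 [-0.019  -0.7754 -0.6311  0.9529]
 [ 0.      0.      0.      1.    ]]
top [[408.3255   0.     316.7337]
 [  0.     408.3255 198.7412]
 [  0.       0.       1.    ]] [[-0.003  -0.987   0.1604  0.4227]
 [-0.9999  0.0056  0.0156 -0.0064]
 [-0.0163 -0.1604 -0.9869  1.2057]
 [ 0.      0.      0.      1.    ]]
wrist [[300.9623   0.     318.364 ]
 [  0.     300.9623 198.9739]
 [  0.       0.       1.    ]] [[ 1.      0.0006 -0.0004  0.0011]
 [-0.0004  0.9575  0.2884 -0.0746]
 [ 0.0006 -0.2884  0.9575 -0.1422]
 [ 0.      0.      0.      1.    ]]
```

View pics/scene0.png

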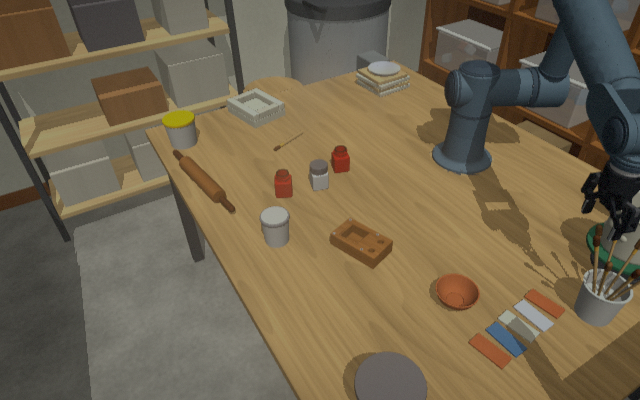

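View pics/top0.png

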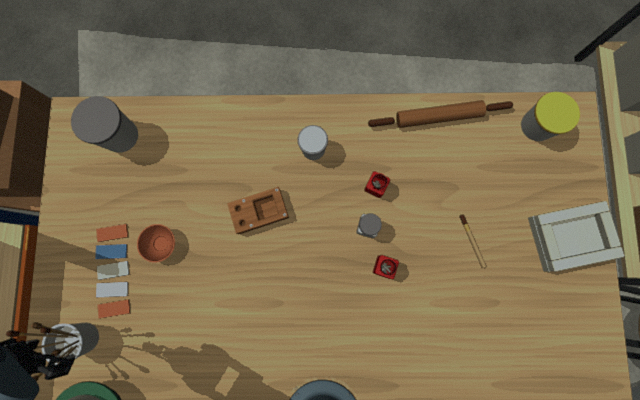

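View pics/wrist0.png

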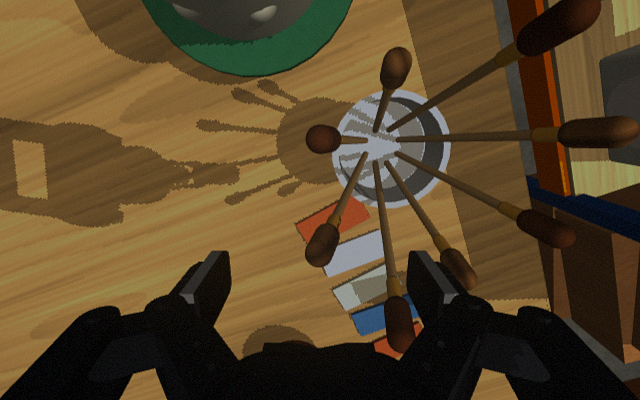

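The scene and top views show the grey-capped jar at top px (369,225), between two red look-alikes at (377,184) and (386,267). The block is at (258,211), the tub at (313,141), the bowl at (156,243) and the brush at (473,242). I'll zoom in next.

```bash
cat > h.py <<'E'
import cv2,numpy as np
np.set_printoptions(precision=4,suppress=True)
def ray(f,uv,z,T=None):
    K=f["intrinsics"];T=f["T"] if T is None else T
    d=T[:3,:3]@np.linalg.inv(K)@np.array([uv[0],uv[1],1.]);o=T[:3,3]
    return o+d*(z-o[2])/d[2]
def proj(f,p,T=None):
    K=f["intrinsics"];T=f["T"] if T is None else T
    c=K@(T[:3,:3].T@(np.array(p)-T[:3,3]));return c[:2]/c[2]
E
python3 - <<'E'
import cv2,pickle
from bench import bot
t=bot.grab_frame("top");s=bot.grab_frame("scene")
pickle.dump((t,s),open("f0.pkl","wb"))
cv2.imwrite("pics/topA.png",cv2.resize(t["color"][165:290,215:415],None,fx=4,fy=4,interpolation=cv2.INTER_CUBIC))
cv2.imwrite("pics/scA.png",cv2.resize(s["color"][140:280,250:410],None,fx=4,fy=4,interpolation=cv2.INTER_CUBIC))
E
```

```text
(no output)
```

View pics/topA.png

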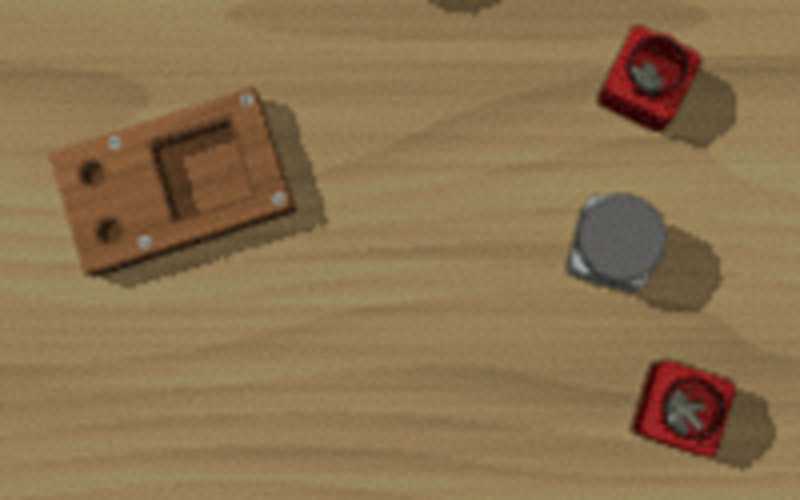

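View pics/scA.png

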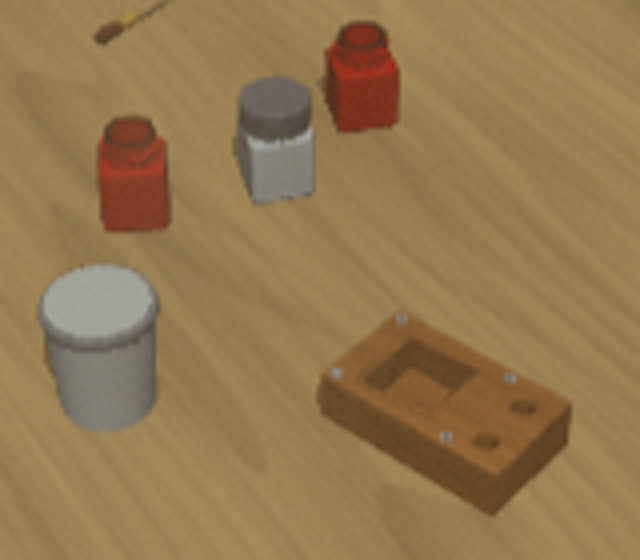

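The top crop shows the grey cap disc centred near crop (622,237), with a white jar corner at its lower-left. The block's top outline is clear, with the pocket at its right end. I'll measure both now.

```bash
python3 - <<'E'
from h import *;import pickle
t,s=pickle.load(open("f0.pkl","rb"))
c=lambda x,y:(215+(x+.5)/4-.5,165+(y+.5)/4-.5)
cap=ray(t,c(622,237),.091);print("cap top",cap)
for dx,dy in((-43,0),(43,0),(0,-43),(0,43)):print(ray(t,c(622+dx,237+dy),.091)-cap)
# block top corners (crop px)
P=[c(*p) for p in((50,155),(253,88),(294,208),(88,271))]
B=np.array([ray(t,p,.042) for p in P]);print(B,[np.linalg.norm(B[i]-B[i-1]) for i in range(4)],B.mean(0))
cs=lambda x,y:(250+(x+.5)/4-.5,140+(y+.5)/4-.5)
print("scene cap",ray(s,cs(275,101),.091))
Bs=np.array([ray(s,cs(*p),.042) for p in((402,311),(571,405),(492,476),(320,385))]);print(Bs,[np.linalg.norm(Bs[i]-Bs[i-1]) for i in range(4)],Bs.mean(0))
for f,cc,pts in((t,c,((568,273),(643,293),(590,197))),(s,cs,((258,201),(315,191)))):
  for p in pts: print("foot",p,ray(f,cc(*p),0.0 if f is s else .0))
q=[ray(t,c(*p),.042) for p in((152,145),(230,121))];print("pocket edge",q,np.linalg.norm(q[0]-q[1]))
q=[ray(t,c(*p),.042) for p in((152,145),(174,220))];print("pocket edge",q,np.linalg.norm(q[0]-q[1]))
for x,y,n in((313,141,'tub'),):print(n,ray(t,(x,y),.097))
print('red',ray(t,c(662,66),.086),ray(t,c(694,408),.086))
E
```

```text
cap top [ 0.5335 -0.1345  0.091 ]
[0.0001 0.0293 0.    ]
[-0.0001 -0.0293  0.    ]
[ 0.0296 -0.0007  0.    ]
[-0.0293  0.0007  0.    ]
[[0.5998 0.2713 0.042 ]
 [0.6482 0.1248 0.042 ]
 [0.5603 0.0943 0.042 ]
 [0.5158 0.2413 0.042 ]] [np.float64(0.08918795892706481), np.float64(0.15425838178552953), np.float64(0.09302124772469055), np.float64(0.15364652762756864)] [0.581  0.1829 0.042 ]
scene cap [ 0.5322 -0.1309  0.091 ]
[[0.5571 0.0969 0.042 ]
 [0.5114 0.2443 0.042 ]
 [0.599  0.27   0.042 ]
 [0.6515 0.1319 0.042 ]] [np.float64(0.10068776593832413), np.float64(0.15430731497922023), np.float64(0.09128481305979462), np.float64(0.14772890587877294)] [0.5798 0.1858 0.042 ]
foot (568, 273) [ 0.5161 -0.1046  0.    ]
foot (643, 293) [ 0.5012 -0.1594  0.    ]
foot (590, 197) [ 0.5724 -0.122   0.    ]
foot (258, 201) [ 0.5558 -0.1243  0.    ]
foot (315, 191) [ 0.5076 -0.11    0.    ]
pocket edge [array([0.6067, 0.1975, 0.042 ]), array([0.624 , 0.1412, 0.042 ])] 0.0588576027160276
pocket edge [array([0.6067, 0.1975, 0.042 ]), array([0.5521, 0.1805, 0.042 ])] 0.05718030652814614
tub [0.7678 0.0212 0.097 ]
red [ 0.6535 -0.1658  0.086 ] [ 0.4181 -0.1808  0.086 ]
```

```bash
python3 -m crank '[0,0,-8,0.124,0,0,-8,0.124,0,0,-8,0.124,0,0,-8,0.124,0,0,-8,0.124,0,0,-8,0.124,0,0,-8,0.124,0,0,-8,0.124,0,0,-4,0.124,0,0,0,0.124]' 0; python3 -m crank '[0,0,0,0.124,0,0,0,0.124,10,13,0,0,20,25,0,0,25,31,0,0,25,31,0,0,25,31,0,0,25,31,0,0,25,31,0,0,25,31,0,0]'; python3 -m crank '[25,31,0,0,25,31,0,0,25,31,0,0,25,31,0,0,25,31,0,0,25,31,0,0,25,31,0,0,25,31,0,0,25,31,0,0,20,25,0,0]'
```

```text
clock: 1.08
eef_pos: [0.2315, 0.6079, 0.3007]
tool_rot: [-3.139, 0.061, -0.002]
force: [0.3, 0.6, 1.1]
gripper_width: 1.0
clock: 1.92
eef_pos: [0.3423, 0.3406, 0.2993]
tool_rot: [-3.111, 0.439, -0.0]
force: [1.0, -0.2, 0.9]
gripper_width: 1.0
clock: 2.75
eef_pos: [0.4937, -0.0204, 0.2993]
tool_rot: [3.11, -0.442, 0.001]
force: [0.3, 0.6, 0.3]
gripper_width: 0.999
```

```bash
python3 -m crank '[24,30,5,0,24,30,10,0,22,28,10,0,0,10,10,0,0,0,0,0,0,0,0,0]' 
cat >> h.py <<'E'
from scipy.spatial.transform import Rotation as R
def wrist(bot,name):
    s=bot.state();f=bot.grab_frame("wrist")
    A=np.eye(4);A[:3,:3]=R.from_rotvec(s["tool_rot"]).as_matrix();A[:3,3]=s["eef_pos"]
    f["T"]=A@f["T_tool_cam"];f["s"]=s
    import pickle;pickle.dump(f,open(name+".pkl","wb"));cv2.imwrite(f"pics/{name}.png",f["color"])
    print(s["clock"],s["eef_pos"],"yaw",np.degrees(np.arctan2(A[1,0],A[0,0])),"tilt z",A[:3,2],s["force"],s["gripper_width"]);return f
E
python3 -c "
from h import *;from bench import bot;wrist(bot,'w1')"
```

```text
clock: 3.25
eef_pos: [0.5326, -0.1309, 0.2635]
tool_rot: [-3.109, 0.441, 0.003]
force: [0.4, -0.1, -0.1]
gripper_width: 0.997
3.25 [ 0.5326 -0.1309  0.2635] yaw -16.149818624104604 tilt z [-0.0019  0.0014 -1.    ] [ 0.3838 -0.0796 -0.1454] 0.9973937534010474
```

View pics/w1.png

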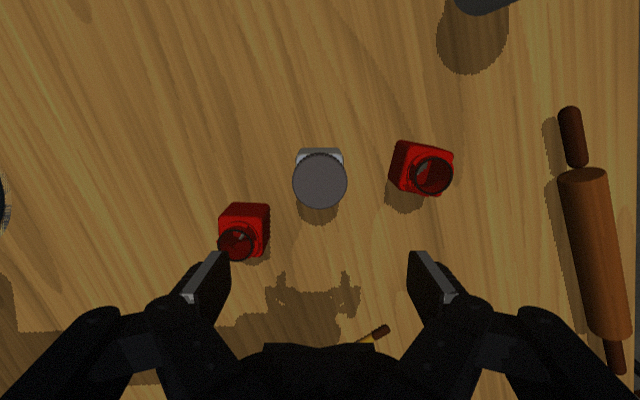

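The wrist view shows the cap disc at about (320,181) and the white shoulder edge running nearly level along v≈149 above it. The jar is therefore close to the tool yaw.

```bash
python3 - <<'E'
from h import *;import pickle
f=pickle.load(open("w1.pkl","rb"))
cv2.imwrite("pics/w1z.png",cv2.resize(f["color"][135:225,265:375],None,fx=7,fy=6.5,interpolation=cv2.INTER_CUBIC))
E
```

```text
(no output)
```

View pics/w1z.png

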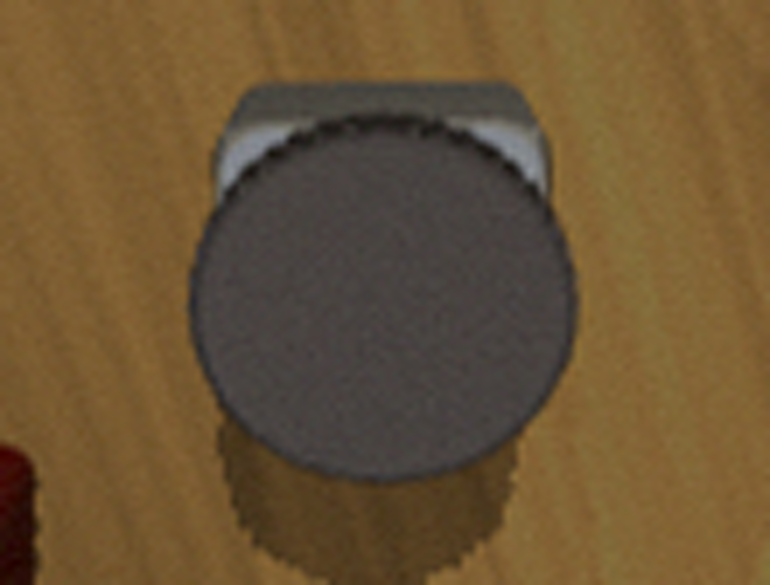

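```bash
python3 - <<'E'
from h import *;import pickle
f=pickle.load(open("w1.pkl","rb"))
c=lambda x,y:(265+(x+.5)/7-.5,135+(y+.5)/6.5-.5)
print("cap",ray(f,c(384,298),.091), ray(f,c(191,298),.091)-ray(f,c(577,298),.091))
for z,a,b in((.003,(255,82),(510,82)),(.062,(255,122),(515,121))):
  A,B=ray(f,c(*a),z),ray(f,c(*b),z);d=B-A;print(A,B,np.degrees(np.arctan2(d[1],d[0])),np.linalg.norm(d))
E
```

```text
cap [ 0.5325 -0.1303  0.091 ] [-0.0568  0.0164  0.    ]
[ 0.5159 -0.0999  0.003 ] [ 0.5624 -0.1133  0.003 ] -16.110823067839792 0.04839575340985311
[ 0.5192 -0.1006  0.062 ] [ 0.56   -0.1122  0.062 ] -15.87121397101437 0.04235981277160327
```

```bash
python3 -m crank '[0,-0.5,20,0,0,0,30,0,0,0,30,0,0,0,30,0,0,0,25,0,0,0,20,0,0,0,15,0,0,0,10,0,0,0,6,0,0,0,0,0]'
python3 -c "
from h import *;from bench import bot;wrist(bot,'w2')"
```

```text
clock: 4.13
eef_pos: [0.5332, -0.1298, 0.078]
tool_rot: [-3.111, 0.438, 0.001]
force: [0.5, -0.7, 0.1]
gripper_width: 1.001
4.1333 [ 0.5332 -0.1298  0.078 ] yaw -16.032186579013707 tilt z [-0.0006  0.0004 -1.    ] [ 0.512  -0.7387  0.0574] 1.0006435913989944
```

View pics/w2.png

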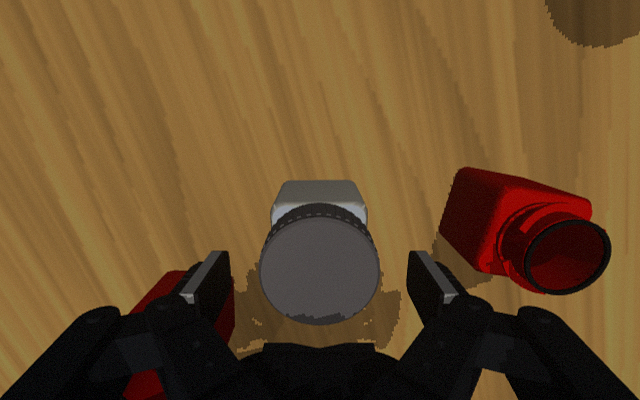

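The cap is at (320,264), centred between the pads at u≈229 and 410. The red jar on the left is close to the left finger.

```bash
python3 - <<'E'
from h import *;import pickle
f=pickle.load(open("w2.pkl","rb"))
p=ray(f,(320,265),.091);print(p, f["T"][:3,:3].T.shape)
s=f["s"];M=R.from_rotvec(s["tool_rot"]).as_matrix();print("in tool mm",1000*M.T@(p-s["eef_pos"]), "width",[ray(f,(u,265),.091) for u in(260,380)])
for q in((235,330),(178,272),(232,290)):
  for z in(.0,.062):print(q,z,1000*M.T@(ray(f,q,z)-s["eef_pos"]))
E
```

```text
[ 0.5337 -0.1273  0.091 ] (3, 3)
in tool mm [ -0.2174  -2.4997 -12.9721] width [array([ 0.506 , -0.1194,  0.091 ]), array([ 0.5614, -0.1353,  0.091 ])]
(235, 330) 0.0 [-74.3233 112.3349  78.0564]
(235, 330) 0.062 [-53.6845  59.6971  16.0527]
(178, 272) 0.0 [-116.7755   54.8502   78.0978]
(178, 272) 0.062 [-84.1838  18.3979  16.0824]
(232, 290) 0.0 [-73.6265  71.8769  78.0641]
(232, 290) 0.062 [-53.1839  30.6305  16.0582]
```

```bash
python3 -m crank '[0,-1.5,8,0,0,0,7,0,0,0,0,0,0,0,0,0]'; python3 -m crank '[0,0,0,0,0,0,0,0,0,0,0,0,0,0,0,0,0,0,0,0,0,0,0,0]' 255;  python3 -m crank '[0,0,0,0,0,0,0,0,0,0,0,0,0,0,0,0]'
python3 -c "
from h import *;from bench import bot;wrist(bot,'w3')"
```

```text
clock: 4.52
eef_pos: [0.5335, -0.1292, 0.0629]
tool_rot: [-3.11, 0.44, 0.001]
force: [-0.2, 0.6, 0.6]
gripper_width: 1.0
clock: 5.02
eef_pos: [0.5341, -0.1295, 0.064]
tool_rot: [3.11, -0.44, 0.001]
force: [-3.8, -0.3, 5.1]
gripper_width: 0.68
clock: 5.35
eef_pos: [0.534, -0.1295, 0.064]
tool_rot: [3.11, -0.44, 0.0]
force: [-2.5, 1.4, 5.5]
gripper_width: 0.683
5.35 [ 0.534  -0.1295  0.064 ] yaw -16.100871428812688 tilt z [ 0.0002 -0.0003 -1.    ] [-2.4629  1.4285  5.4708] 0.6825513582398643
```

View pics/w3.png

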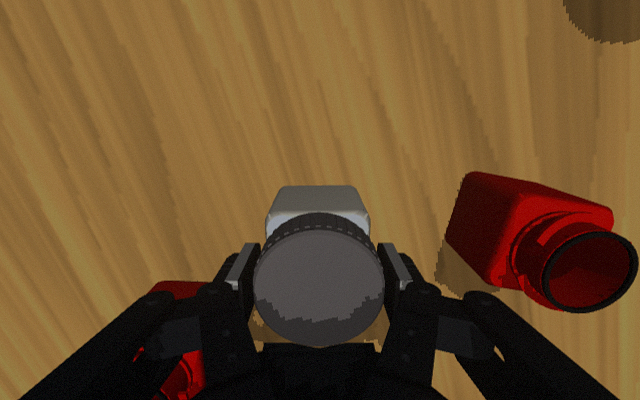

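The cap is gripped at opening 0.68, about 58 mm, as expected. Now I'll lift.

```bash
python3 -m crank '[0,0,-2,0,0,0,-5,0,0,0,-10,0,0,0,-12,0,0,0,-15,0,0,0,-15,0,0,0,-12,0,0,0,-8,0,0,0,-3,0,0,0,0,0]'; python3 -m crank '[0,0,0,-0.03,0,0,0,-0.06,0,0,0,-0.09,0,0,0,-0.1,0,0,0,-0.1,0,0,0,-0.09,0,0,0,-0.06,0,0,0,-0.04,0,0,0,-0.017,0,0,0,0]'
python3 -c "
from h import *;from bench import bot;wrist(bot,'w4')"
```

```text
clock: 6.23
eef_pos: [0.5342, -0.1295, 0.1463]
tool_rot: [3.11, -0.44, 0.003]
force: [-0.9, -0.1, -3.6]
gripper_width: 0.683
clock: 7.07
eef_pos: [0.5332, -0.1291, 0.1443]
tool_rot: [-3.104, -0.478, 0.002]
force: [-0.3, 0.2, -4.7]
gripper_width: 0.688
7.0667 [ 0.5332 -0.1291  0.1443] yaw 17.521790269783025 tilt z [-0.0017  0.0008 -1.    ] [-0.3253  0.218  -4.7321] 0.6877387618594347
```

View pics/w4.png

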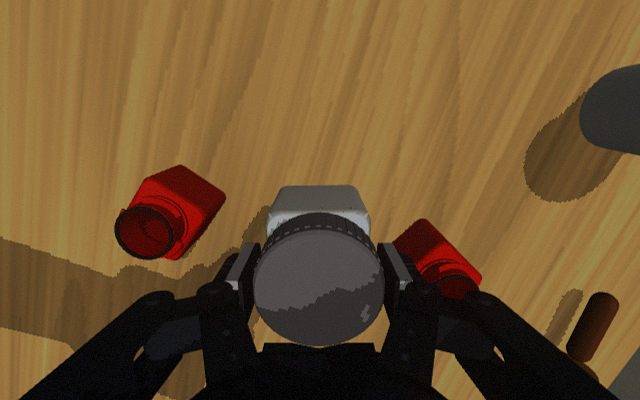

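```bash
python3 -m crank '[4,-10,0,0,8,-20,0,0,12,-30,0,0,12,-30,0,0,12,-30,0,0,12,-30,0,0,12,-30,0,0,12,-30,0,0,12,-30,0,0,12,-30,0,0]'; python3 -m crank '[12,-30,0,0,12,-30,0,0,6,-15,0,0,2,-6,0,0,0,0,0,0,0,0,0,0,0,0,0,0]'
python3 -c "
from h import *;from bench import bot;wrist(bot,'w5')"
```

```text
clock: 7.95
eef_pos: [0.5549, 0.1631, 0.1452]
tool_rot: [-3.105, -0.478, 0.0]
force: [1.3, -0.4, -3.2]
gripper_width: 0.683
clock: 8.53
eef_pos: [0.5614, 0.2466, 0.1451]
tool_rot: [3.105, 0.477, -0.001]
force: [0.5, 0.7, -4.1]
gripper_width: 0.682
8.5333 [0.5614 0.2466 0.1451] yaw 17.466651098697138 tilt z [-0.0006 -0.0005 -1.    ] [ 0.4715  0.7435 -4.0974] 0.6822305569558764
```

View pics/w5.png

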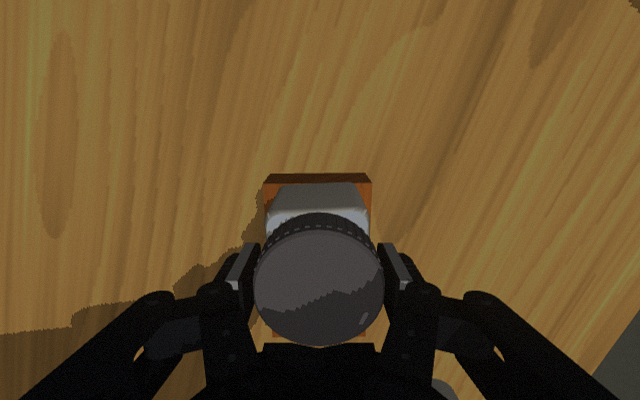

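The held jar hides the block; only its -y edge shows, at v≈178, u 262–371. I'll back off along tool -y to see the pocket.

```bash
python3 -m crank '[0,-12,0,0,0,-25,0,0,0,-25,0,0,0,-18,0,0,0,-5,0,0,0,0,0,0,0,0,0,0,0,0,0,0]'
python3 -c "
from h import *;from bench import bot;f=wrist(bot,'w6')
cv2.imwrite('pics/w6z.png',cv2.resize(f['color'][60:260,220:420],None,fx=4,fy=3,interpolation=cv2.INTER_CUBIC))"
```

```text
clock: 9.25
eef_pos: [0.5363, 0.3277, 0.1453]
tool_rot: [3.105, 0.477, 0.0]
force: [0.8, -0.8, -4.0]
gripper_width: 0.683
9.25 [0.5363 0.3277 0.1453] yaw 17.467992116558314 tilt z [ 0.0001 -0.0004 -1.    ] [ 0.8082 -0.8019 -4.0019] 0.682801363907967
```

View pics/w6z.png

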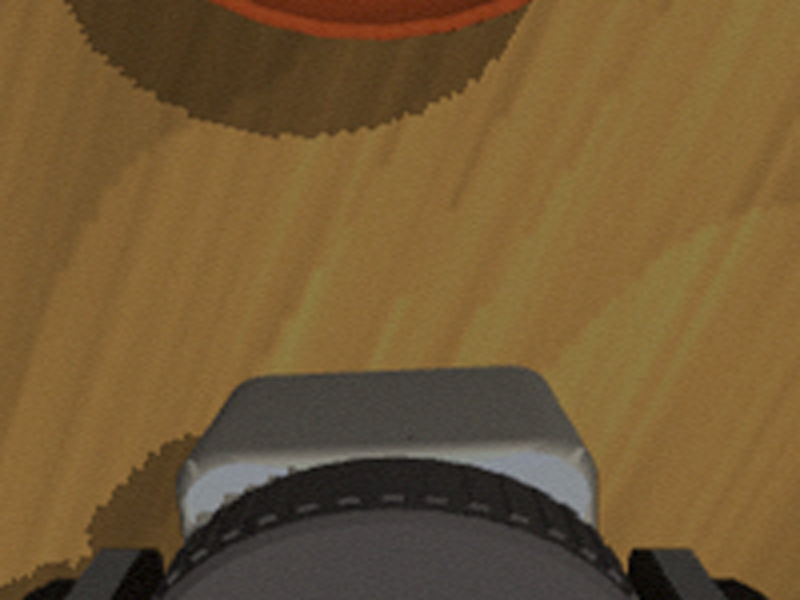

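Image up is tool -y, which is world +y, so I need to view the pocket from the block's -y side. I'll go back along tool +y.

```bash
python3 -m crank '[0,8,0,0,0,18,0,0,0,28,0,0,0,35,0,0,0,38,0,0,0,38,0,0,0,35,0,0,0,30,0,0,0,20,0,0,0,10,0,0]';python3 -m crank '[0,9,0,0,0,0,0,0,0,0,0,0,0,0,0,0,0,0,0,0]'
python3 -c "
from h import *;from bench import bot;f=wrist(bot,'w7')
cv2.imwrite('pics/w7z.png',cv2.resize(f['color'][60:260,220:420],None,fx=4,fy=3,interpolation=cv2.INTER_CUBIC))"
```

```text
clock: 10.13
eef_pos: [0.6151, 0.0767, 0.1455]
tool_rot: [3.105, 0.472, 0.001]
force: [-0.4, 1.1, -4.5]
gripper_width: 0.685
clock: 10.55
eef_pos: [0.6166, 0.0733, 0.1452]
tool_rot: [-3.104, -0.481, 0.0]
force: [-0.7, 1.2, -5.0]
gripper_width: 0.685
10.55 [0.6166 0.0733 0.1452] yaw 17.625800551570222 tilt z [-0.0003  0.0002 -1.    ] [-0.7438  1.1893 -4.9597] 0.6847955323289484
```

View pics/w7z.png

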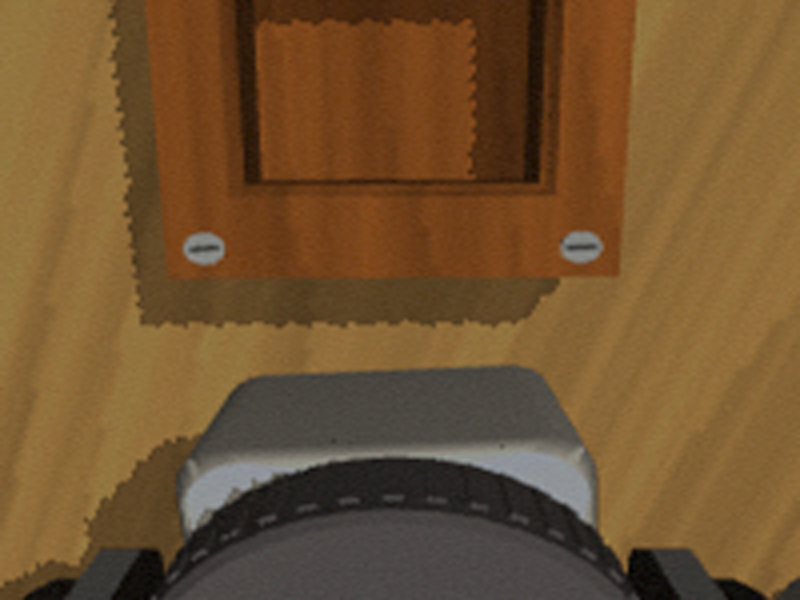

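The wrist view now shows the pocket's near edge at crop (245..555,185), the block's front edge at v≈277 and the held jar's face. The jar's face tilts slightly against the block.

```bash
python3 - <<'E'
from h import *;import pickle
f=pickle.load(open("w7.pkl","rb"));img=f["color"]
s=f["s"];M=R.from_rotvec(s["tool_rot"]).as_matrix()
c=lambda x,y:(220+(x+.5)/4-.5,60+(y+.5)/3-.5)
tl=lambda q,z:1000*M.T@(ray(f,c(*q),z)-s["eef_pos"])
def seg(n,a,b,z):
  A,B=tl(a,z),tl(b,z);d=B-A;print(n,A,B,"ang tool",np.degrees(np.arctan2(d[1],d[0])),np.linalg.norm(d))
zb=s["eef_pos"][2]-.064
seg("block front",(168,278),(620,275),.042)
seg("block left",(168,278),(147,0),.042);seg("block right",(620,275),(636,0),.042)
seg("pocket near",(245,184),(548,184),.042)
seg("pocket nearO",(230,194),(556,193),.042)
seg("pocket L",(242,184),(233,0),.042)
seg("screws",(204,248),(582,246),.042)
seg("jar foot",(250,379),(530,367),zb+.003)
seg("jar shoulder",(205,458),(575,445),zb+.058)
seg("cap top v",(200,560),(600,560),zb+.091)
g=cv2.cvtColor(img,cv2.COLOR_BGR2GRAY)
# foot edge sub-pixel: strongest vertical gradient per column
for u in range(284,352,4):
  col=cv2.GaussianBlur(g,(5,3),0)[174:192,u].astype(float);d=-np.diff(col);print(u,174+np.argmax(d)+.5,end="; ")
print()
for u in range(266,372,8):
  col=cv2.GaussianBlur(g,(5,3),0)[140:160,u].astype(float);d=np.abs(np.diff(col));print(u,140+np.argmax(d)+.5,end="; ")
E
```

```text
block front [-46.466  -40.5665 103.2285] [ 45.423  -41.4226 103.206 ] ang tool -0.5337936056400576 91.89291597058994
block left [-46.466  -40.5665 103.2285] [ -46.6583 -109.675   103.2509] ang tool -90.15941976926445 69.108813014564
block right [ 45.423  -41.4226 103.206 ] [  44.7012 -109.7037  103.2283] ang tool -90.60558181777692 68.28492119526804
pocket near [-29.9239 -65.2724 103.2324] [ 29.91   -65.298  103.2176] ang tool -0.024528337064696558 59.83391884934749
pocket nearO [-32.9866 -62.7122 103.2323] [ 31.5793 -62.9968 103.2164] ang tool -0.2525779138932495 64.56654687922565
pocket L [-30.5164 -65.2722 103.2325] [ -30.5878 -109.6801  103.247 ] ang tool -90.09213002293704 44.40793569964575
screws [-38.7774 -48.6121 103.2292] [ 37.3521 -49.1785 103.2105] ang tool -0.4263128786177551 76.13165764864596
jar foot [-25.5028 -23.1086  61.0138] [ 23.1279 -25.9951  61.0027] ang tool -3.3969131811205497 48.71636298792345
jar shoulder [-25.0095 -22.9964   6.0137] [ 23.099  -25.4067   6.0025] ang tool -2.8681345763364674 48.168823690016964
cap top v [-20.6951 -19.4701 -26.9886] [ 21.2664 -19.4998 -26.9989] ang tool -0.040541704557118016 41.961505237111155
284 184.5; 288 184.5; 292 184.5; 296 183.5; 300 183.5; 304 183.5; 308 183.5; 312 183.5; 316 183.5; 320 182.5; 324 182.5; 328 182.5; 332 182.5; 336 181.5; 340 181.5; 344 181.5; 348 181.5; 
266 145.5; 274 146.5; 282 141.5; 290 141.5; 298 151.5; 306 151.5; 314 152.5; 322 151.5; 330 151.5; 338 152.5; 346 141.5; 354 158.5; 362 143.5; 370 151.5;
```

```bash
python3 - <<'E'
from h import *;import pickle
a=[]
for n in("w4","w7"):
  f=pickle.load(open(n+".pkl","rb"));a.append(cv2.resize(f['color'][170:250,250:390],None,fx=5.5,fy=3.6,interpolation=cv2.INTER_CUBIC))
cv2.imwrite("pics/cmp47.png",np.vstack(a))
E
```

```text
(no output)
```

View pics/cmp47.png

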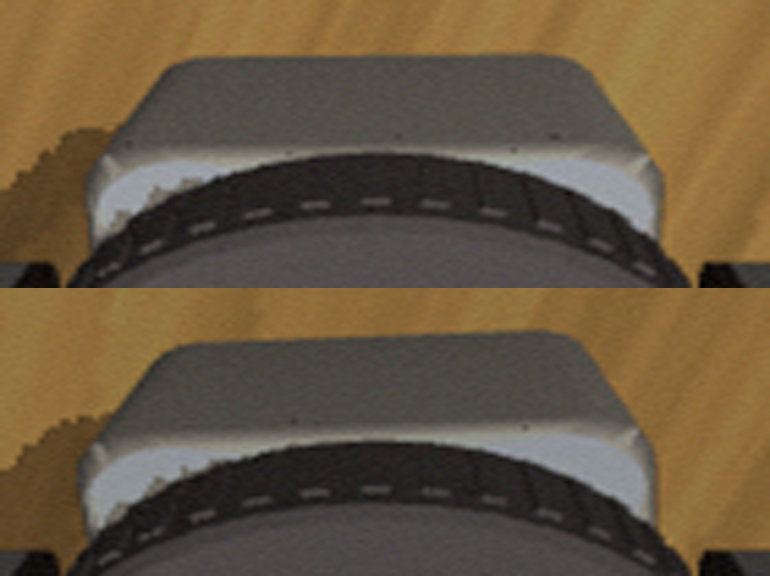

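```bash
python3 -m crank '[0,0,0,0.016,0,0,0,0.016,0,0,0,0.015,-0.5,-5,0,0,-0.5,-12,0,0,-1,-18,0,0,-1,-20,0,0,-1,-18,0,0,-0.5,-12,0,0,-0.5,-7,0,0]';python3 -m crank '[0,-3,0,0,0,0,0,0,0,0,20,0,0,0,0,0,0,0,0,0]'
python3 -c "
from h import *;from bench import bot;f=wrist(bot,'w8')
cv2.imwrite('pics/w8z.png',cv2.resize(f['color'][100:300,220:420],None,fx=4,fy=3,interpolation=cv2.INTER_CUBIC))
import pickle;t=bot.grab_frame('top');s=bot.grab_frame('scene');pickle.dump((t,s),open('f1.pkl','wb'))
a=cv2.resize(t['color'][170:245,220:300],None,fx=5,fy=5,interpolation=cv2.INTER_CUBIC);b=cv2.resize(s['color'][190:265,320:400],None,fx=5,fy=5,interpolation=cv2.INTER_CUBIC)
cv2.imwrite('pics/ts8.png',np.hstack([a,b]))"
```

```text
clock: 11.43
eef_pos: [0.5878, 0.1617, 0.1452]
tool_rot: [-3.115, -0.409, 0.0]
force: [0.0, -0.5, -5.5]
gripper_width: 0.687
clock: 11.85
eef_pos: [0.5869, 0.1618, 0.124]
tool_rot: [3.115, 0.404, -0.005]
force: [0.4, 0.2, -4.3]
gripper_width: 0.685
11.85 [0.5869 0.1618 0.124 ] yaw 14.786172868670244 tilt z [-0.0034 -0.0005 -1.    ] [ 0.3779  0.23   -4.3136] 0.6845157157821653
```

View pics/w8z.png

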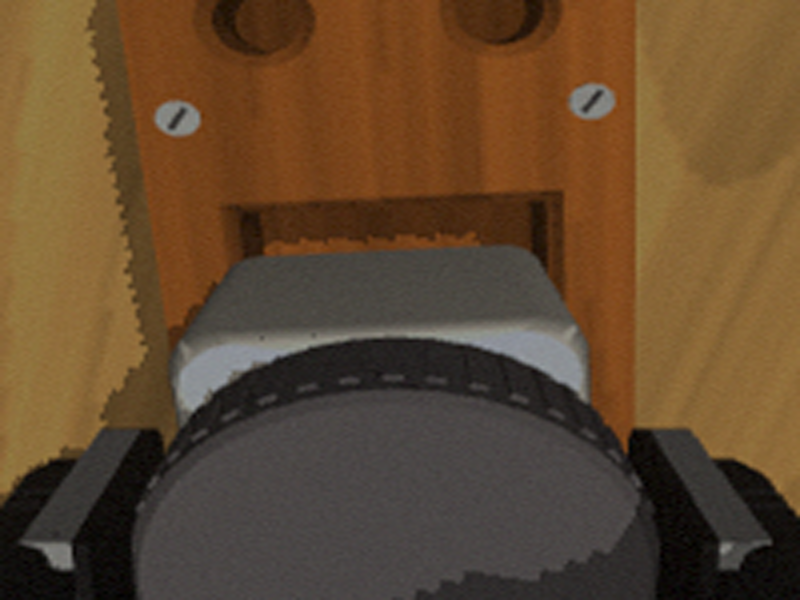

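View pics/ts8.png

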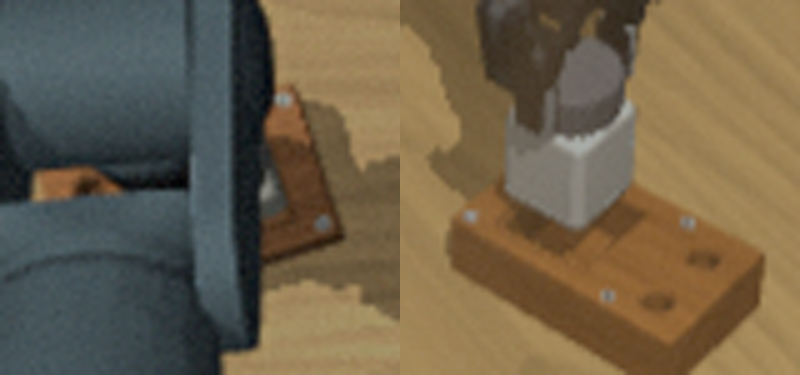

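The wrist view shows the pocket's far edge at crop (240,204)–(560,192) and the jar's foot edge at (250,262)–(525,247), close to parallel. The scene view shows the jar directly over the pocket.

```bash
python3 - <<'E'
from h import *;import pickle
f=pickle.load(open("w8.pkl","rb"));img=f["color"]
s=f["s"];M=R.from_rotvec(s["tool_rot"]).as_matrix()
c=lambda x,y:(220+(x+.5)/4-.5,100+(y+.5)/3-.5)
tl=lambda q,z:1000*M.T@(ray(f,c(*q),z)-s["eef_pos"])
def seg(n,a,b,z):
  A,B=tl(a,z),tl(b,z);d=B-A;print(n,A,B,(A+B)/2,"ang",np.degrees(np.arctan2(d[1],d[0])),np.linalg.norm(d))
zb=s["eef_pos"][2]-.064;print(zb)
seg("pocket far",(240,204),(560,192),.042)
seg("screws",(178,118),(592,101),.042)
seg("block L-R",(160,320),(634,320),.042)
seg("pocketside R",(562,192),(566,290),.042)
seg("foot",(250,262),(525,247),zb+.003)
seg("shoulder",(200,346),(565,330),zb+.058)
g=cv2.GaussianBlur(cv2.cvtColor(img,cv2.COLOR_BGR2GRAY),(5,3),0).astype(float)
def fit(u0,u1,v0,v1,sg,zz):
  P=[]
  for u in range(u0,u1,2):
    d=sg*np.diff(g[v0:v1,u]);k=np.argmax(d);
    if 0<k<len(d)-1:
      o=.5*(d[k-1]-d[k+1])/(d[k-1]-2*d[k]+d[k+1]);P.append((u,v0+k+o+.5))
  P=np.array(P);p=np.polyfit(P[:,0],P[:,1],1);r=P[:,1]-np.polyval(p,P[:,0]);ok=abs(r)<1;p=np.polyfit(P[ok,0],P[ok,1],1)
  q=[1000*M.T@(ray(f,(u,np.polyval(p,u)),zz)-s["eef_pos"]) for u in(u0,u1)];d=q[1]-q[0]
  print("fit",p,ok.sum(),len(P),q,np.degrees(np.arctan2(d[1],d[0])))
fit(284,350,178,192,1,zb+.003);fit(284,350,178,192,-1,zb+.003);fit(284,350,160,172,-1,.042)
E
```

```text
0.05998345232763608
pocket far [-29.5912 -31.9731  82.0969] [ 30.6284 -35.0826  81.8936] [  0.5186 -33.5278  81.9952] ang -2.955936864955586 60.300204300685735
screws [-40.1958 -53.2794  82.1412] [ 35.5701 -57.4103  81.8855] [ -2.3129 -55.3448  82.0134] ang -3.120798462956327 75.87886666611202
block L-R [-46.4138  -1.2433  82.142 ] [46.454  -1.3953 81.8267] [ 0.0201 -1.3193 81.9844] ang -0.09375551523532276 92.8684907796259
pocketside R [ 31.0037 -35.083   81.8923] [32.8114 -9.532  81.8762] [ 31.9076 -22.3075  81.8843] ang 85.95308605927418 25.614929010718832
foot [-25.6067 -22.3522  61.096 ] [ 22.1849 -25.9941  60.9352] [ -1.7109 -24.1732  61.0156] ang -4.357725786285534 47.93050782246183
shoulder [-25.8139 -21.4752   6.0961] [ 21.7594 -24.4998   5.9357] [ -2.0272 -22.9875   6.0159] ang -3.637858352062357 47.669601549841744
fit [  0.0033 179.4134] 15 24 [array([-24.1443, -27.1108,  61.0929]), array([ 21.5474, -27.016 ,  60.9377])] 0.11884616585667741
fit [ -0.0039 185.2523] 15 32 [array([-24.2325, -24.4003,  61.0921]), array([ 21.6202, -24.645 ,  60.9366])] -0.30578290841294864
fit [ -0.0623 185.1387] 33 33 [array([-26.2829, -32.1374,  82.0857]), array([ 23.3957, -35.3169,  81.9183])] -3.6619668943106753
```

```bash
python3 -m crank '[0.3,-1,0,0.009,0.3,-1,2,0.009,0,0,5,0,0,0,4,0,0,0,2,0,0,0,0,0,0,0,0,0,0,0,0,0]'
python3 -c "
from h import *;from bench import bot;f=wrist(bot,'w9')
cv2.imwrite('pics/w9z.png',cv2.resize(f['color'][100:250,240:400],None,fx=5,fy=4,interpolation=cv2.INTER_CUBIC))
s=bot.grab_frame('scene')
cv2.imwrite('pics/s9.png',cv2.resize(s['color'][190:270,320:410],None,fx=7,fy=7,interpolation=cv2.INTER_CUBIC))"
```

```text
clock: 12.67
eef_pos: [0.588, 0.1647, 0.1123]
tool_rot: [-3.119, -0.378, -0.0]
force: [0.5, 0.6, -3.5]
gripper_width: 0.684
12.6667 [0.588  0.1647 0.1123] yaw 13.805272209834959 tilt z [ 0.0001  0.     -1.    ] [ 0.4759  0.5658 -3.5137] 0.6839428694018181
```

View pics/w9z.png

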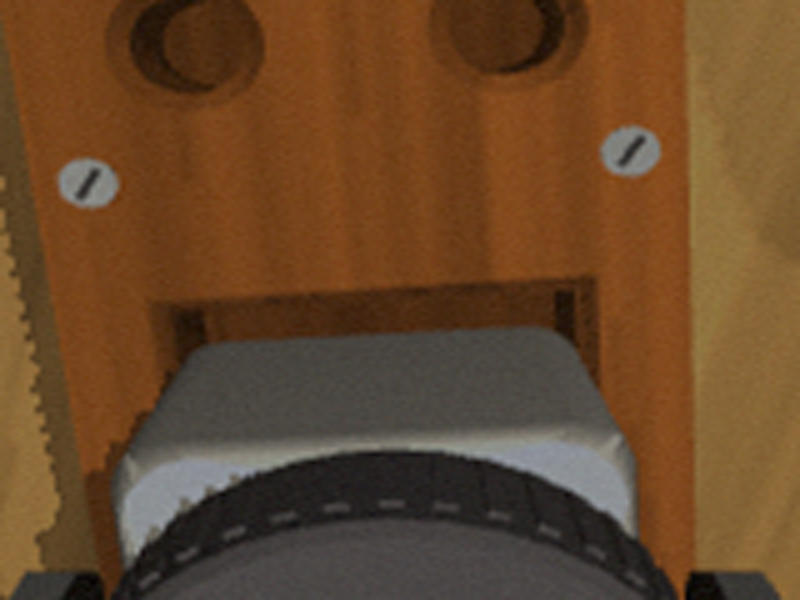

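View pics/s9.png

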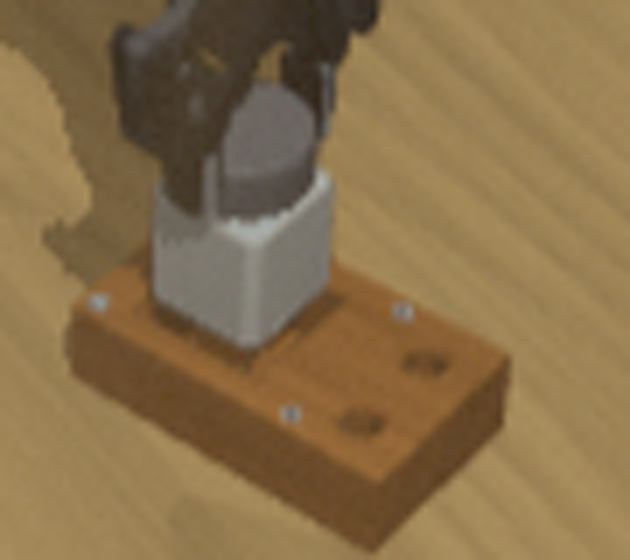

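```bash
python3 - <<'E'
from h import *;import pickle
f=pickle.load(open("w9.pkl","rb"));img=f["color"]
s=f["s"];M=R.from_rotvec(s["tool_rot"]).as_matrix()
c=lambda x,y:(240+(x+.5)/5-.5,100+(y+.5)/4-.5)
tl=lambda q,z:1000*M.T@(ray(f,c(*q),z)-s["eef_pos"])
def seg(n,a,b,z,nrm):
  A,B=tl(a,z),tl(b,z);d=B-A;t=np.arctan2(d[1],d[0]);m=(A+B)/2
  print(n,A[:2],B[:2],"ang",np.degrees(t),np.linalg.norm(d),"ctr",m[:2]+nrm*np.array([-np.sin(t),np.cos(t)]))
zb=s["eef_pos"][2]-.064
seg("pocket outer",(152,304),(598,276),.042,32)
seg("screws",(88,183),(631,151),.042,0)
seg("foot",(210,345),(545,327),zb+.003,24.75)
seg("shoulder",(160,455),(600,432),zb+.058,24.75)
E
```

```text
pocket outer [-35.2319 -28.4085] [ 28.8494 -33.5513] ang -4.5883879072754965 64.28740766878023 ctr [-0.6313  0.9175]
screws [-43.1971 -50.0157] [ 32.5623 -55.5568] ang -4.1831629997779585 75.9618260431902 ctr [ -5.3174 -52.7862]
foot [-25.9576 -23.1794] [ 20.5769 -26.4155] ang -3.978044031833152 46.64691984078705 ctr [-0.9733 -0.1071]
shoulder [-24.7507 -22.4053] [ 21.0364 -25.5886] ang -3.977042471522844 45.89755901115615 ctr [-0.1406  0.6935]
```

The jar and pocket agree within about 1 mm and 0.3°. I'll lower it slowly and watch the force.

```bash
python3 -m crank '[0,0.2,1,0,0,0,2,0,0,0,2,0,0,0,2,0,0,0,2,0,0,0,2,0,0,0,1,0,0,0,0,0]'; python3 -m crank '[0,0,2,0,0,0,2,0,0,0,2,0,0,0,2,0,0,0,0,0]'
```

```text
clock: 13.43
eef_pos: [0.5877, 0.1645, 0.0998]
tool_rot: [-3.119, -0.378, 0.001]
force: [-0.1, 0.6, -4.4]
gripper_width: 0.682
clock: 13.85
eef_pos: [0.5876, 0.1645, 0.0916]
tool_rot: [3.119, 0.378, -0.002]
force: [0.4, 0.8, -4.4]
gripper_width: 0.682
```

```bash
python3 -m crank '[0,0,2,0,0,0,2,0,0,0,2,0,0,0,2,0,0,0,2,0,0,0,2,0,0,0,2,0,0,0,0,0]'; python3 -m crank '[0,0,1.5,0,0,0,1.5,0,0,0,1,0,0,0,0,0]'
```

```text
clock: 14.52
eef_pos: [0.5876, 0.1645, 0.0777]
tool_rot: [3.119, 0.378, -0.001]
force: [0.6, 0.5, -5.6]
gripper_width: 0.684
clock: 14.85
eef_pos: [0.5879, 0.1645, 0.074]
tool_rot: [3.119, 0.378, -0.0]
force: [-0.3, 0.3, -5.0]
gripper_width: 0.687
```

```bash
python3 -m crank '[0,0,1,0,0,0,0.5,0,0,0,0,0]'; python3 -m crank '[0,0,0.5,0,0,0,0.5,0,0,0,0,0]';  python3 -m crank '[0,0,0.5,0,0,0,0.5,0,0,0,0,0]'
```

```text
clock: 15.1
eef_pos: [0.588, 0.1646, 0.0727]
tool_rot: [-3.119, -0.378, -0.0]
force: [-0.5, -0.0, -3.5]
gripper_width: 0.684
clock: 15.35
eef_pos: [0.5883, 0.1647, 0.0724]
tool_rot: [-3.119, -0.378, -0.001]
force: [-1.0, 0.9, -0.6]
gripper_width: 0.68
clock: 15.6
eef_pos: [0.5885, 0.1648, 0.0721]
tool_rot: [-3.119, -0.378, -0.001]
force: [-3.1, 1.1, 5.5]
gripper_width: 0.687
```

The jar touched down at TCP z≈0.072, as predicted for the pocket floor. A quick look before unscrewing.

```bash
python3 -m crank '[0,0,0,0,0,0,0,0]'; python3 -c "
from h import *;from bench import bot;f=wrist(bot,'w10')
s=bot.grab_frame('scene')
a=cv2.resize(f['color'][150:300,240:400],(400,400),interpolation=cv2.INTER_CUBIC)
cv2.imwrite('pics/s10.png',np.hstack([a,cv2.resize(s['color'][190:270,330:410],(400,400),interpolation=cv2.INTER_CUBIC)]))"
```

```text
clock: 15.77
eef_pos: [0.5885, 0.1648, 0.0721]
tool_rot: [-3.119, -0.378, -0.001]
force: [-3.6, 1.1, 5.2]
gripper_width: 0.683
15.7667 [0.5885 0.1648 0.0721] yaw 13.809651334658788 tilt z [ 0.0009  0.0003 -1.    ] [-3.5622  1.0726  5.1773] 0.6833505442850237
```

View pics/s10.png

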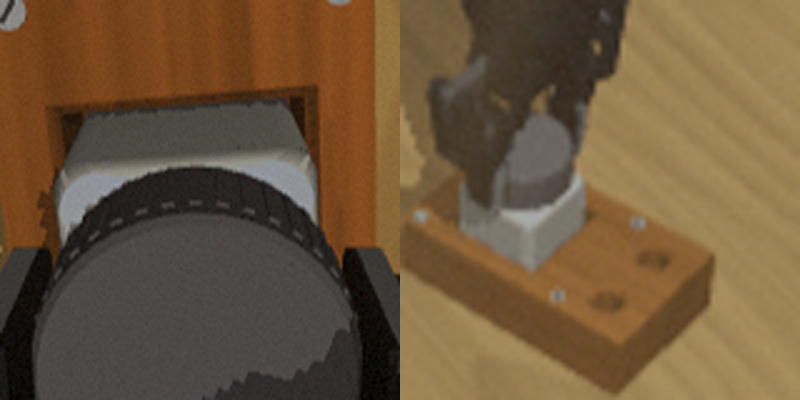

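Both views show the jar down in the pocket. Now I'll unscrew anticlockwise (negative twist), climbing as the thread does.

```bash
python3 -m crank '[0,0,0,-0.05,0,0,0,-0.06,0,0,0,-0.07,0,0,-0.3,-0.07,0,0,-0.3,-0.07,0,0,0,0]'; python3 -c "
from h import *;from bench import bot;s=bot.state();print(s['ft_torque']);wrist(bot,'w11')"
```

```text
clock: 16.37
eef_pos: [0.587, 0.1649, 0.0722]
tool_rot: [-3.017, -0.871, 0.004]
force: [-6.9, 2.7, 7.1]
gripper_width: 0.684
[ 0.1791  1.1368 -0.3734]
16.3667 [0.587  0.1649 0.0722] yaw 32.21176803623213 tilt z [-0.0029  0.0006 -1.    ] [-6.8671  2.653   7.1483] 0.6836234962239245
```

View pics/w11.png

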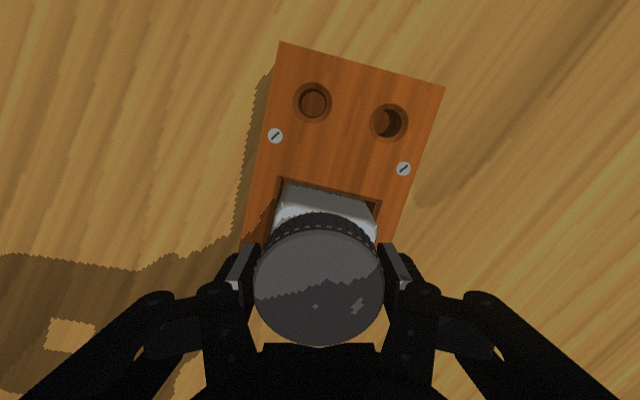

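The block now looks turned under the gripper while the jar stays in its pocket. The wrist torque of about 0.4 Nm fits a cap that is turning.

```bash
python3 -m crank '[0,0,-0.4,-0.08,0,0,-0.4,-0.08,0,0,-0.4,-0.08,0,0,-0.4,-0.08,0,0,-0.4,-0.08,0,0,-0.4,-0.08,0,0,0,0]'; python3 -c "
from h import *;from bench import bot;s=bot.state();print(s['ft_torque'])";python3 -m crank '[0,0,-0.4,-0.08,0,0,-0.4,-0.08,0,0,-0.4,-0.08,0,0,-0.4,-0.08,0,0,-0.2,-0.08,0,0,0,0]'; python3 -c "
from h import *;from bench import bot;s=bot.state();print(s['ft_torque']);f=wrist(bot,'w12')
s=bot.grab_frame('scene')
a=cv2.resize(f['color'][100:350,195:445],(400,400),interpolation=cv2.INTER_CUBIC)
cv2.imwrite('pics/s12.png',np.hstack([a,cv2.resize(s['color'][190:270,330:410],(400,400),interpolation=cv2.INTER_CUBIC)]))"
```

```text
clock: 17.0
eef_pos: [0.5859, 0.1644, 0.0728]
tool_rot: [-2.722, -1.563, 0.007]
force: [-5.0, -0.3, -0.4]
gripper_width: 0.683
[ 0.0795  0.973  -0.3591]
clock: 17.5
eef_pos: [0.5852, 0.1636, 0.0733]
tool_rot: [-2.357, -2.072, 0.01]
force: [-4.3, -2.1, -3.6]
gripper_width: 0.684
[-0.2675  0.8058 -0.329 ]
17.5 [0.5852 0.1636 0.0733] yaw 82.64758847918674 tilt z [-0.0072 -0.0016 -1.    ] [-4.3323 -2.0961 -3.5705] 0.6837469110777068
```

View pics/s12.png

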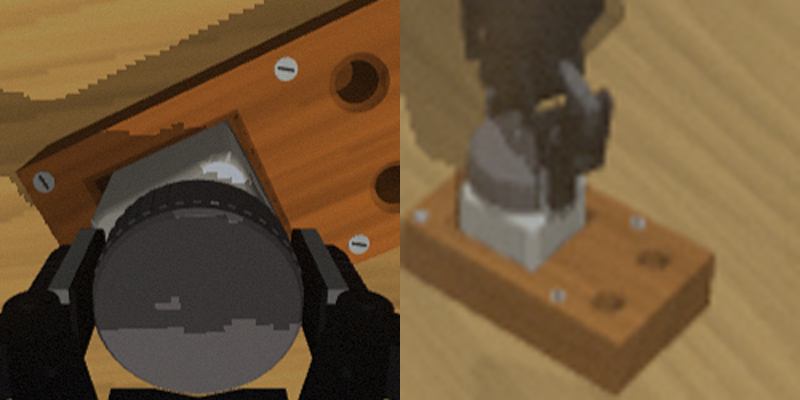

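The tool has turned 69° but rose only 1.2 mm, and the torque hasn't dropped. I need to check whether the cap is really turning or slipping in the fingers.

```bash
python3 -c "
from h import *;from bench import bot;import pickle
s=bot.grab_frame('scene');print(bot.state()['force'],bot.state()['clock'])
a=[]
for n in ('w10','w12'):
  f=pickle.load(open(n+'.pkl','rb'));a.append(cv2.resize(f['color'][195:355,240:400],(400,400),interpolation=cv2.INTER_CUBIC))
cv2.imwrite('pics/c1.png',cv2.convertScaleAbs(np.hstack(a),alpha=1.6))
cv2.imwrite('pics/c2.png',cv2.resize(s['color'][200:250,335:395],(720,600),interpolation=cv2.INTER_CUBIC))"
```

```text
[-5.5707 -2.2314 -4.9916] 17.65
```

View pics/c1.png

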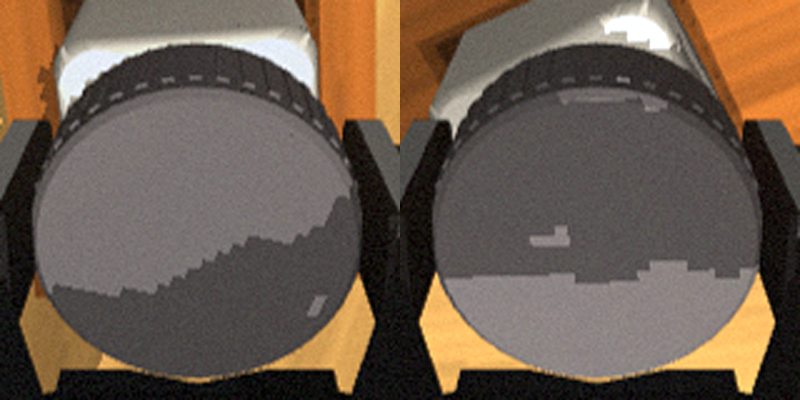

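View pics/c2.png

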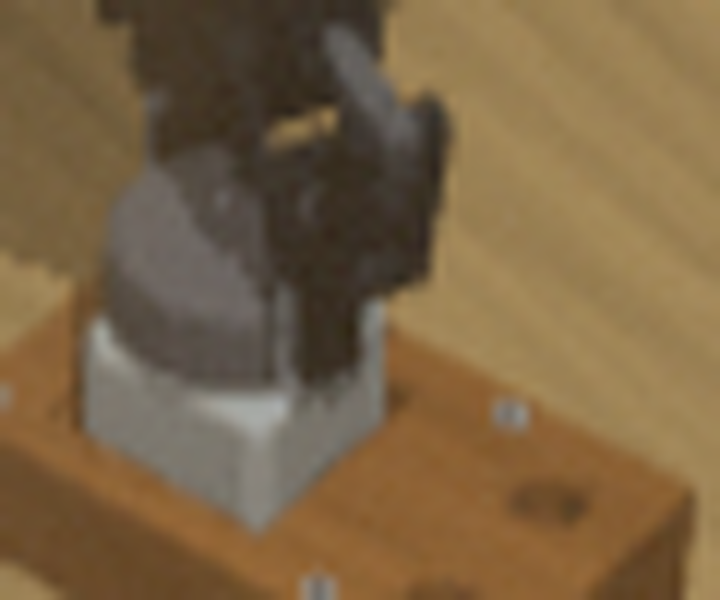

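```bash
python3 - <<'E'
from h import *;import pickle
for n in ("w3","w4","w5","w6","w7","w8","w9","w10","w11","w12"):
  f=pickle.load(open(n+".pkl","rb"));g=cv2.cvtColor(f['color'],cv2.COLOR_BGR2GRAY)
  # dashes: bright spots on dark band, top-hat
  r=g[205:255,262:378];th=cv2.morphologyEx(r,cv2.MORPH_TOPHAT,np.ones((5,7),np.uint8))
  m=(th>18).astype(np.uint8);k,_,st,ce=cv2.connectedComponentsWithStats(m)
  print(n,sorted([(round(c[0]+262,1),round(c[1]+205,1)) for c,s in zip(ce[1:],st[1:]) if 3<=s[4]<20]))
E
```

```text
w3 [(np.float64(263.4), np.float64(252.5)), (np.float64(269.0), np.float64(215.0)), (np.float64(269.2), np.float64(244.7)), (np.float64(277.1), np.float64(238.3)), (np.float64(285.9), np.float64(232.9)), (np.float64(296.0), np.float64(229.0)), (np.float64(307.0), np.float64(226.5)), (np.float64(318.0), np.float64(225.5)), (np.float64(328.8), np.float64(226.6)), (np.float64(339.2), np.float64(228.8)), (np.float64(349.1), np.float64(232.5)), (np.float64(358.6), np.float64(237.7)), (np.float64(366.5), np.float64(214.5)), (np.float64(366.7), np.float64(244.3)), (np.float64(373.2), np.float64(251.5)), (np.float64(375.2), np.float64(246.9))]
w4 [(np.float64(262.6), np.float64(244.3)), (np.float64(263.5), np.float64(251.0)), (np.float64(266.0), np.float64(205.3)), (np.float64(269.4), np.float64(214.2)), (np.float64(269.5), np.float64(244.2)), (np.float64(272.8), np.float64(219.2)), (np.float64(277.2), np.float64(237.8)), (np.float64(280.0), np.float64(221.5)), (np.float64(285.6), np.float64(217.6)), (np.float64(286.1), np.float64(232.7)), (np.float64(296.3), np.float64(228.8)), (np.float64(
[... 5762 characters left out ...]
 np.float64(226.4)), (np.float64(314.0), np.float64(210.7)), (np.float64(317.5), np.float64(225.7)), (np.float64(328.8), np.float64(226.5)), (np.float64(332.2), np.float64(232.6)), (np.float64(337.5), np.float64(233.0)), (np.float64(339.5), np.float64(228.5)), (np.float64(339.8), np.float64(237.6)), (np.float64(343.8), np.float64(207.6)), (np.float64(344.9), np.float64(236.3)), (np.float64(348.0), np.float64(211.5)), (np.float64(349.6), np.float64(232.4)), (np.float64(351.0), np.float64(214.0)), (np.float64(358.7), np.float64(237.7)), (np.float64(366.5), np.float64(244.0)), (np.float64(373.4), np.float64(251.6)), (np.float64(375.4), np.float64(247.1)), (np.float64(376.4), np.float64(238.6))]
```

The rib marks sit at the same pixels in every frame, so the cap turns rigidly with the gripper. It is now about 62–65° from tight relative to the jar. I'll turn about 22° more.

```bash
python3 -m crank '[0,0,-0.3,-0.08,0,0,-0.3,-0.08,0,0,-0.3,-0.08,0,0,-0.3,-0.08,0,0,-0.3,-0.06,0,0,0,0,0,0,0,0]'; python3 -c "
from h import *;from bench import bot;s=bot.state();print(s['ft_torque']);f=wrist(bot,'w13')
s=bot.grab_frame('scene')
a=cv2.resize(f['color'][100:350,195:445],(400,400),interpolation=cv2.INTER_CUBIC)
cv2.imwrite('pics/s13.png',np.hstack([a,cv2.resize(s['color'][195:255,335:395],(400,400),interpolation=cv2.INTER_CUBIC)]))"
```

```text
clock: 18.23
eef_pos: [0.5879, 0.1643, 0.077]
tool_rot: [1.929, 2.48, -0.001]
force: [-1.7, -0.9, -0.6]
gripper_width: 0.679
[-0.0689  0.2637 -0.0091]
18.2333 [0.5879 0.1643 0.077 ] yaw 104.24657962358522 tilt z [-0.0001 -0.0004 -1.    ] [-1.6822 -0.9428 -0.5736] 0.678763766913106
```

View pics/s13.png

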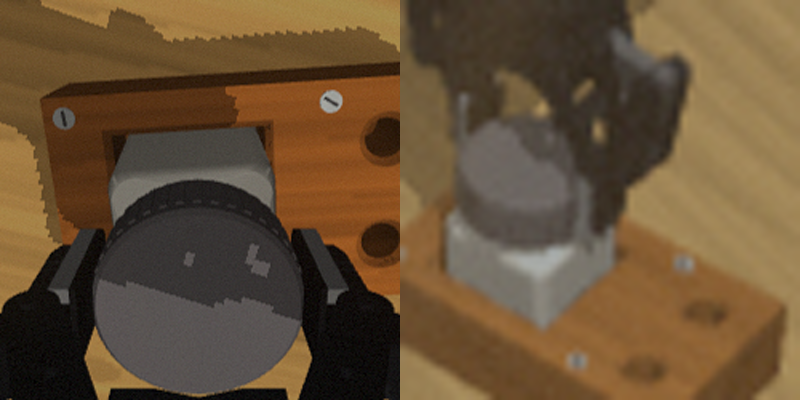

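The cap has come free: torque is about 0, the force is about 0.6 N (the cap's weight) and the tool sprang up 5 mm. Lifting straight up, 34 mm.

```bash
python3 -m crank '[0,0,-1,0,0,0,-2,0,0,0,-3,0,0,0,-3,0,0,0,-3,0,0,0,0,0]'; python3 -m crank '[0,0,-3,0,0,0,-4,0,0,0,-4,0,0,0,-4,0,0,0,-4,0,0,0,-3,0,0,0,-1,0,0,0,0,0,0,0,0,0,0,0,0,0]'; python3 -c "
from h import *;from bench import bot;f=wrist(bot,'w14');print(bot.state()['qd'])
s=bot.grab_frame('scene')
a=cv2.resize(f['color'][100:350,195:445],(400,400),interpolation=cv2.INTER_CUBIC)
cv2.imwrite('pics/s14.png',np.hstack([a,cv2.resize(s['color'][185:255,330:400],(400,400),interpolation=cv2.INTER_CUBIC)]))"
```

```text
clock: 18.83
eef_pos: [0.5887, 0.1646, 0.0903]
tool_rot: [1.926, 2.48, 0.002]
force: [-0.8, 0.2, 0.3]
gripper_width: 0.689
clock: 19.67
eef_pos: [0.5878, 0.1645, 0.1118]
tool_rot: [-1.927, -2.481, 0.001]
force: [-0.4, 0.2, -0.3]
gripper_width: 0.68
19.6667 [0.5878 0.1645 0.1118] yaw 104.33347788364888 tilt z [-0.0005 -0.     -1.    ] [-0.4477  0.2465 -0.3373] 0.6800614206557918
[ 0.     -0.0005  0.0001 -0.0015 -0.0013 -0.0009]
```

View pics/s14.png

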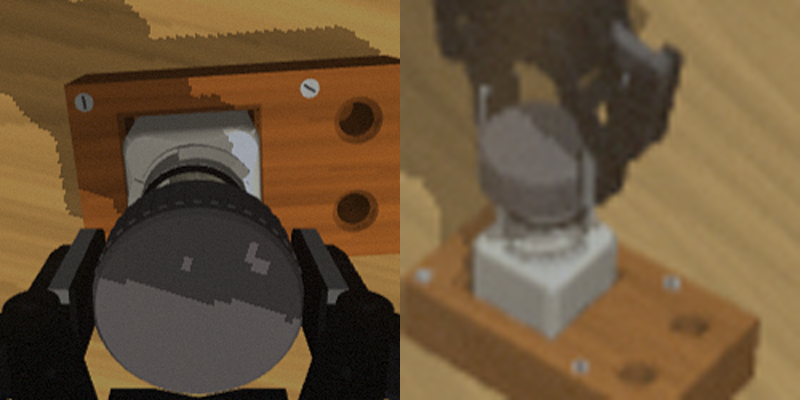

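The jar stays in the pocket with its neck and black gasket exposed, and the cap is held level above it. As a last check, I'll compare the jar's foot region in the scene with the seated picture from before unscrewing.

```bash
python3 -c "
from h import *;from bench import bot
s=bot.grab_frame('scene');b=cv2.resize(s['color'][190:270,330:410],(400,400),interpolation=cv2.INTER_CUBIC)
a=cv2.imread('pics/s10.png')[:,400:]
A,B=[cv2.cvtColor(x,cv2.COLOR_BGR2GRAY).astype(np.float32) for x in(a,b)]
r=(slice(205,290),slice(60,200));print(np.abs(A[r]-B[r]).mean(),cv2.phaseCorrelate(A[r].copy(),B[r].copy()),'px x5')
cv2.imwrite('pics/s15.png',np.hstack([a,b]))
st=bot.state();print(st['clock'],st['eef_pos'],st['force'],st['gripper_width'])"
```

```text
5.880588 ((0.03488478027084341, 0.02256245826411174), 0.6997765829533706) px x5
19.8167 [0.5878 0.1645 0.1118] [-0.1203 -1.0027 -0.5706] 0.6820884996942546
```

View pics/s15.png

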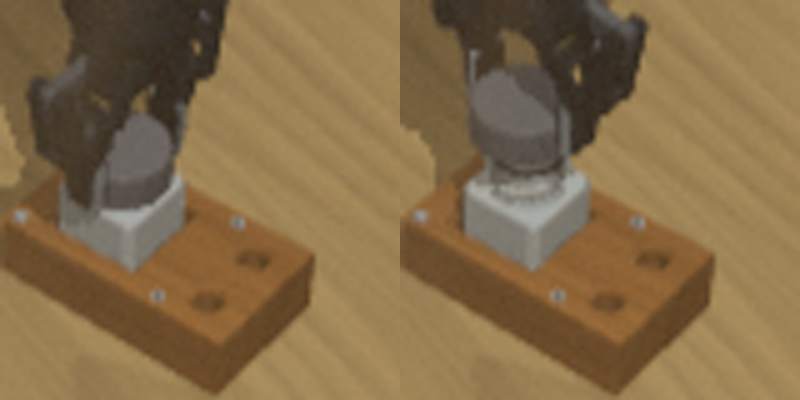

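The jar stands exactly where it was seated, with no measurable shift. The cap is clear and centred above it.

```bash
python3 -c "
from bench import bot;print(bot.hand_in())"
```

```text
the job is handed in; nothing more can be done
None
```

I lowered the jar by its cap into the pocket and unscrewed the cap anticlockwise. I then lifted the cap straight up and handed in at about 19.8 s, still holding it level over the open mouth. The hand-in gives no verdict.

**Last checks:**
- **Jar:** it touched down at the height expected for the pocket floor. In the scene camera it stands exactly where it did before unscrewing, with its neck and gasket exposed.
- **Cap turn:** rib marks stayed fixed relative to the gripper, so the cap did not slip. I turned the tool about 90°, and the torque fell from about 0.35 Nm to 0 as the cap came free.
- **Cap position:** its lower edge should be about 21 mm above the rim, judged from the arm's pose. It is level, at rest and gripped, with only about the cap's own weight (0.5 N) on the wrist.

**What disagreed:**
- **Jar twist on the way:** the jar turned about 3–4° in the grip while I carried it. I corrected that before lowering it.
- **Climb while unscrewing:** for the first 69° the tool rose only about 1 mm where I expected about 4 mm. It sprang up when the threads let go.
- **Top camera:** its positions were 3–4 mm off the other two in y, so I relied on the wrist camera.

The tub, bowl and brush were never approached closely, but I did not measure their positions again at the end.

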